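# Draw out the red seal tray

### The job

The brass paperweight lies in the way of the red-lipped seal tray: push it aside along the desk with the outside of the fingers, never taking it between them or lifting it, until it is clear of the tray's way. Then hook a fingertip behind the red lip, without pinching it, and draw the tray out to its stop, smoothly enough that the seals in it stay standing and without the tray touching the paperweight. Leave the green-lipped tray shut and everything else where it stands.

Things in the scene. Friction and masses are not known exactly. Their poses are not given: they have to be found in the camera images.
- red_case: low brown wooden seal case of the RED-lipped tray. Fixed box 150 x 112 x 58 mm high, roofed, open at the front. Origin: centre of its underside, on the desk; x points from the front to the back, y left, z up; the tray draws out along -x. When shut, the tray end sticks out in front: bare floor 12 mm above the desk, then the lip (see red_hook), rear face at x = -120 mm, foremost point at -129 mm.
- red_tray (a joint): how far the red-lipped tray is drawn out of its case, m: 0 shut, 0.100 at its stop (mechanical end). It needs about 2 N to slide, has no spring and stays where it is left. It starts up to 15 mm open, which widens the gap by as much.
- red_hook (a point): middle of the rear face (towards the box) of the upright red lip, 26 mm above the desk, 14 mm above the tray floor; moves with the tray; axes as the case's. Lip 98 mm wide, 6 mm thick (9 with its cover), top 40.5 mm above the desk. Between it and the box is a gap 45 mm deep (tray shut), open above and at the sides, for a fingertip.
- paperweight: brass paperweight, plain bar 90 mm (its x) x 30 mm (its y) x 24 mm high, 0.3 to 0.6 kg, lying flat and loose on the desk in front of the red lip, roughly lengthwise to the tray's travel. Origin: centre of its underside. There is free desk on both sides of it, most on the side away from the other case (at least 150 mm).
- green_case: the other case, alike but with the GREEN-lipped tray, to stay shut. Fixed box 150 x 112 x 58 mm high, roofed, open at the front. Origin: centre of its underside, on the desk; x points from the front to the back, y left, z up; the tray draws out along -x. 
- green_tray (a joint): how far the green-lipped tray is drawn out of its case, m: 0 shut, 0.100 at its stop (mechanical end). It needs about 2 N to slide, has no spring and stays where it is left. It starts up to 5 mm open.
- seal_a: amber stone seal, 20 x 20 x 32 mm, 35 g, standing loose on the floor of the red tray, under the roof at the start. Origin: centre of its underside.
- seal_b: white marble seal, 20 x 20 x 32 mm, 35 g, beside the amber one in the red tray. Origin: centre of its underside.
- tall_seal: terracotta seal stone, 26 x 26 x 50 mm, standing on the roof (58 mm high) of the green case. Origin: centre of its underside. Bystander.
- paste_pot: blue lidded porcelain pot, 52 mm across, 36 mm high, between the cases towards the back. Origin: underside. Bystander.
- mug: white mug, 80 mm across, 90 mm high, far left. Origin: underside. Bystander.
- ink_bottle: dark ink jar with black cap, 48 mm across, 75 mm high, left. Origin: underside. Bystander.
- glasses_case: black spectacle case, 60 x 160 x 35 mm, right. Origin: underside. Bystander.
- recorder: grey voice recorder, 50 x 115 x 20 mm, far right. Origin: underside. Bystander.

How it is judged:
On the way, in this order (a step that is already met when the one before it is completed fails the run):
1. the paperweight is clear of the red tray's way (its centre more than 63 mm to either side of the tray's centre line, or beyond the drawn-out tray's end) while the tray is still nearly shut ((y of paperweight in the frame of red_case above 0.063 m or y of paperweight in the frame of red_case below -0.063 m or x of paperweight in the frame of red_case below -0.27 m) and value of joint red_tray below 0.03 m), for 0.1 s.
2. the red tray is drawn out to its stop (at least 92 of 100 mm) (value of joint red_tray above 0.092 m), for 0.1 s.
At the end, for the whole second after the job is handed in: Red tray out at least 92 of 100 mm; green tray open less than 15 mm; paperweight flat on the desk, its centre over 63 mm to the side of the red tray's centre line (or over 270 mm in front of the case's centre); both seals upright (0.2 rad), at rest, in the red tray (value of joint red_tray above 0.092 m and value of joint green_tray below 0.015 m and (y of paperweight in the frame of red_case above 0.063 m or y of paperweight in the frame of red_case below -0.063 m or x of paperweight in the frame of red_case below -0.27 m) and linear speed of each of paperweight, seal_a, seal_b below 0.01 m/s and angle between paperweight's own z axis and vertical below 0.1 rad and height (world z) of paperweight below 0.005 m and angle between each of seal_a, seal_b's own z axis and vertical below 0.2 rad and z of each of seal_a, seal_b in the frame of red_case below 0.02 m and x of each of seal_a, seal_b in the frame of red_hook above 0.05 m); the robot touches nothing.
It fails at once if the paperweight is lifted (8 mm), tipped (0.3 rad) or taken between the fingers (height (world z) of paperweight above 0.008 m or angle between paperweight's own z axis and vertical above 0.3 rad or (y of the grasp point in the frame of paperweight between -0.011 and 0.011 m and x of the grasp point in the frame of paperweight between -0.05 and 0.05 m and height (world z) of the grasp point below 0.034 m)).
It fails at once if the red tray or its case touches the paperweight (over 0.5 N) (contact force between paperweight and red_case above 0.5 N).
It fails at once if the red lip is pinched (the fingers press its front face with over 3 N) (contact force between the fingers and red_tray_c6 above 3 N).
It fails at once if a seal in the red tray topples or is lifted (angle between any of seal_a, seal_b's own z axis and vertical above 0.5 rad or height (world z) of any of seal_a, seal_b above 0.025 m).
It fails at once if the green tray is drawn out more than 15 mm, or a bystander is moved more than 15 mm (value of joint green_tray above 0.015 m or distance of any of tall_seal, paste_pot, mug, ink_bottle, glasses_case, recorder from where it was at the start of the episode above 0.015 m).
It also fails if it takes over 48 s, if anything falls off the work surface, if the arm or the gripper's body presses on something with over 40 N, if the wrist force passes 120 N, or if a joint passes its speed limit or range.

### The arm

A 6-joint arm with a two-finger parallel gripper is mounted at the origin on the work surface. World frame = base frame: x ahead of the robot, y to its left, z up, the work surface at z = 0. Lengths are in m, angles in rad, forces in N, time in s.
With the tool pointing down it reaches from about 0.375 to 0.9 m from the base axis. Payload 3.1 kg.
Tool frame: the origin (TCP) lies at the centre of the arm's flange, where the gripper is bolted on; the fingertips stand 173 mm ahead of it and the grasp point (between the pads) lies 155 mm ahead of it; z points along the fingers, x is the direction in which the jaws open and shut, and the axes are right-handed (so a half turn about z gives the same grasp; the last joint's range is limited). The gripper opens to 85 mm and grips with 20 to 120 N. Pads are 22 mm wide; open, the fingers measure 114 mm over their backs; the gripper's body (76 mm by 85 mm) begins 54 mm behind the grasp point. The pads swing forward as they close: fully open they stand 13 mm farther back than shut.
Start: joints at [1.012, 0.527, 1.433, -0, 1.181, -0.178], TCP at [0.232, 0.58, 0.405] pointing down, gripper open.
Joint ranges: [-3.08, 3.08], [-0.75, 2.2], [0.22, 2.44], [-1.43, 4.57], [0, 2.65], [-2.85, 2.85]. Speed limits (rad/s): [2.79, 2.79, 3.14, 3.14, 3.14, 3.14].

### API

Orientations are given as a unit quaternion [x, y, z, w].
In Python, from station import manip gives the robot as it stands.
- The arm moves only by the shell command python3 -m jog 'ROWS' [OPENING] [FORCE]. ROWS is JSON, a list that holds one entry, the list of rows, each a list of 4 numbers: the shift along the world's x, y, z in mm, then the turn about the world's z in degrees. A call has exactly 8 rows; each row shifts and turns the commanded pose from where the row before left it; what a row does not reach is not made up. A row lasts 1/8 s, in which the tool goes at most 62.5 mm and 10.7 degrees, less where a joint would pass 70% of its speed; a pose out of reach is approached as far as the arm can. A call is refused whole if a number of a shift passes 62.5 or a number of a turn 10.7, either way. A call with a gripper value outside its range is refused whole. OPENING is the opening in per cent of the stroke, from 0 (shut) to 100 (fully open), set as the call begins (- or left out, the last holds). The fingers move at their own pace and stop on an object; FORCE is the grip in N (left out, the last holds). Time passes only in rows, so rows that do not move let the fingers close, or fill a call up. It gives the time, the measured TCP pose, the force and the opening at its end, in the units of the state.
- manip.sense(): the state, without advancing time (a new reading comes with each control period).
- manip.snapshot(name): name is "scene" or "side" or "wrist"; returns the picture (480x640x3 uint8, red, green, blue); there is no depth.
- manip.camera_info(name): a dict with "fx", "fy", "cx", "cy" (pixels), "R" (3x3) and "t" (3): a world point X has camera coordinates R X + t. Camera axes: x right, y down, z forward; pixel columns grow to the right and rows downward; lengths in m; the calibration is good to about 2 mm. A picture is of the moment at which its call begins: read the wrist's pose just before it. camera_info takes no time and is no camera call; for the wrist camera it gives the pose at the moment of the call.
- manip.sign_off(): hands the job in, once; it reports no verdict.
The state is a dict: "t": time; "q": joint angles; "qd": joint speeds; "tau": joint torques, N m; "tcp_pos": TCP position; "tool_rot": TCP orientation; "force": force on the tool from outside, world axes, zero at the start; "ft_torque": the same for the moment, N m; "finger_gap": opening from 0.0 (shut) to 1.0 (fully open).
Only numpy, scipy, OpenCV 4.12 (cv2) and the standard library are available. Lean on these libraries where they do the work, as an engineer would, in place of code of your own. Each camera call takes 0.05 s, during which the arm holds its last target. There are 200 camera calls.

## Working session

There is one attempt and no reset: what is moved stays moved. The work goes in short steps, Python scripts to look and compute and a shell command to move; the robot and the scene stay as the last step left them, time stands still between calls to the robot, and variables do not carry over. Pictures are saved under pics/ and viewed, about 8 in all and at most 12, crops included, and the job is handed in when it is done.

```bash
mkdir -p pics; python3 - <<'E'
from station import manip
import cv2
s=manip.sense();print(s['t'],s['tcp_pos'],s['tool_rot'],s['finger_gap'],s['force'])
for n in("scene","side"):
    cv2.imwrite(f"pics/{n}0.png",manip.snapshot(n)[:,:,::-1]);c=manip.camera_info(n);print(n,c)
E
```

```text
0.0 [0.23208265 0.57994175 0.40375293] [ 8.28149638e-01  5.60506096e-01 -9.54941124e-04  4.26358672e-04] 0.9974254411768241 [ 0.24425865 -0.01609462  0.20035262]
scene {'fx': 521.572654698362, 'fy': 521.572654698362, 'cx': 314.6182403273567, 'cy': 234.05830574664756, 'R': array([[-0.15742658,  0.9873746 , -0.01755758],
       [ 0.73780857,  0.1057811 , -0.66666999],
       [-0.65639576, -0.1179057 , -0.7451462 ]]), 't': array([ 0.10494443, -0.40367626,  1.73719392])}
side {'fx': 454.52733715504877, 'fy': 454.52733715504877, 'cx': 322.53178553550435, 'cy': 233.70706280822992, 'R': array([[ 0.95693042, -0.28998698, -0.01384663],
       [-0.23040775, -0.72957799, -0.64391631],
       [ 0.17662515,  0.61937348, -0.76497062]]), 't': array([-0.57060399,  0.19581006,  1.08414809])}
```

View pics/scene0.png

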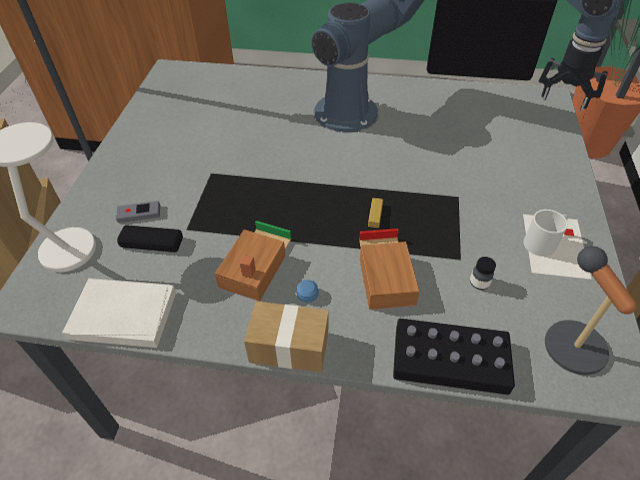

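View pics/side0.png

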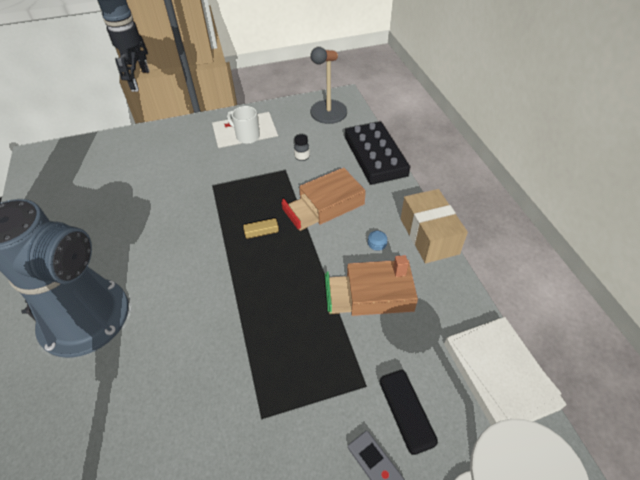

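The scene view shows the red case at about (388,270), its lip at (379,236) and the brass bar at (376,212). The green case is at (253,262). In the side view the red lip is at (292,214) and the bar at (261,229). I'll zoom in to measure.

```bash
python3 - <<'E'
import cv2
a=cv2.imread("pics/scene0.png")[190:315,345:430];b=cv2.imread("pics/side0.png")[160:245,235:375]
cv2.imwrite("pics/c1.png",cv2.resize(a,None,fx=4.8,fy=4.8,interpolation=cv2.INTER_CUBIC))
cv2.imwrite("pics/c2.png",cv2.resize(b,None,fx=5,fy=5,interpolation=cv2.INTER_CUBIC))
E
```

```text
(no output)
```

View pics/c1.png

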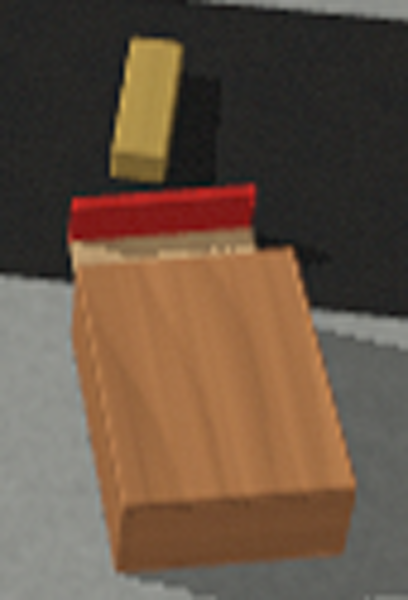

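View pics/c2.png

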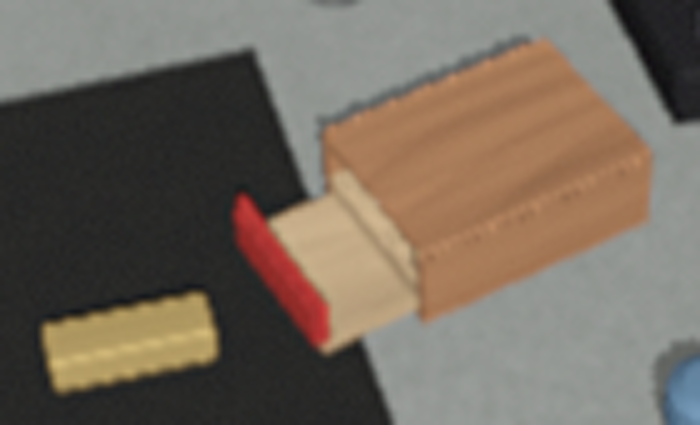

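```bash
cat > h.py <<'E'
import numpy as np
from station import manip
from scipy.optimize import least_squares
C={n:manip.camera_info(n) for n in("scene","side")}
def proj(n,X):
    c=C[n];p=np.asarray(X)@c["R"].T+c["t"];return np.c_[c["fx"]*p[:,0]/p[:,2]+c["cx"],c["fy"]*p[:,1]/p[:,2]+c["cy"]]
S=lambda l:np.array(l)/4.8+[345,190]-.4
D=lambda l:np.array(l)/5+[235,160]-.4
def place(p,L):
    c,s=np.cos(p[2]),np.sin(p[2]);L=np.array(L,float);return np.c_[p[0]+c*L[:,0]-s*L[:,1],p[1]+s*L[:,0]+c*L[:,1],L[:,2]]
def fit(obs,p0,loc=place):
    f=lambda p:np.concatenate([(proj(n,loc(p,L))-px).ravel() for n,L,px in obs])
    r=least_squares(f,p0,loss="soft_l1");print(np.round(r.x,4),"res px",np.round(f(r.x),1));return r.x
E
cat > m1.py <<'E'
from h import *
h,w=.075,.056
c=fit([("scene",[(-h,-w,.058),(-h,w,.058),(h,-w,.058),(h,w,.058),(h,-w,0),(h,w,0)],S([(76,266),(294,247),(121,507),(355,488),(118,571),(345,553)])),
("side",[(-h,w,.058),(h,w,.058),(h,-w,.058),(-h,-w,.058),(-h,-w,0),(h,-w,0)],D([(325,128),(545,40),(652,155),(420,258),(424,322),(648,217)]))],[.7,.1,0])
b=fit([("scene",[(-.045,-.015,.024),(-.045,.015,.024),(.045,-.015,.024),(.045,.015,.024),(.045,-.015,0),(.045,.015,0)],S([(130,38),(183,42),(112,155),(165,159),(110,178),(163,183)])),
("side",[(-.045,.015,.024),(.045,.015,.024),(.045,-.015,.024),(-.045,-.015,.024),(-.045,-.015,0),(.045,-.015,0)],D([(42,325),(205,293),(214,332),(50,365),(58,393),(217,359)]))],[.5,.1,0])
d=fit([("scene",[(-.120,-.049,.0405),(-.120,.049,.0405)],S([(70,199),(256,185)])),("side",[(-.120,.049,.0405),(-.120,-.049,.0405)],D([(246,194),(330,322)]))],[.005],lambda p,L:place(c,np.array(L)-[p[0],0,0]))
R=lambda v:np.array([[np.cos(c[2]),np.sin(c[2])],[-np.sin(c[2]),np.cos(c[2])]])@v
print("bar in case",R(b[:2]-c[:2]),np.degrees(b[2]-c[2]),"yaw",np.degrees(c[2]),np.degrees(b[2]))
print("bar end pts",place(b,[(.045,0,0),(-.045,0,0)]),"hook",place(c,[(-.12-d[0],0,.026)]))
np.save("c.npy",np.r_[c,d])
E
python3 m1.py
```

```text
[0.6785 0.1795 0.2436] res px [ 0.1 -0.4 -0.1  0.1  0.3 -0.3  0.6 -0.3 -0.6  0.7 -0.6  0.6 -1.   0.4
  0.  -0.8  0.3 -0.9  0.2 -0.8 -0.1  0.7 -0.1  1.2]
[ 0.4608  0.1331 -0.0308] res px [ 0.1 -0.1  0.   0.4 -0.1 -0.9  0.3 -0.3 -0.2  0.4 -0.   0.8 -0.2  0.
 -0.2 -0.3  0.2 -0.2 -0.1  0.2 -0.4  0.3  0.4  0.2]
[0.0116] res px [ 0.5  1.1 -0.1  1.1 -1.4  0.6 -1.2 -2.6]
bar in case [-0.22251939  0.0075043 ] -15.725966568852963 yaw 13.958557291986128 -1.7674092768668332
bar end pts [[0.50573736 0.13171433 0.        ]
 [0.41578018 0.13449013 0.        ]] hook [[0.55082068 0.14775537 0.026     ]]
```

```bash
python3 -m jog '[[[14,-31,0,1.25],[14,-31,0,1.25],[14,-31,0,1.25],[14,-31,0,1.25],[14,-31,0,1.25],[14,-31,0,1.25],[14,-31,0,1.25],[14,-31,0,1.25]]]' 0 40
python3 -m jog '[[[14,-31,-15,1.25],[14,-31,-25,1.25],[14,-31,-25,1.25],[14,-31,-25,1.25],[14,-31,-25,1.25],[14,-31,-20,1.25],[14,-31,-10,1.25],[17,-32,-5,1.25]]]'
python3 - <<'E'
from station import manip
import cv2
s=manip.sense();print(s)
cv2.imwrite("pics/w1.png",manip.snapshot("side")[140:300,180:393,::-1].repeat(3,0).repeat(3,1))
E
```

```text
t: 1.1
tcp_pos: [0.3444, 0.3311, 0.4045]
tool_rot: [0.776, 0.631, -0.0, -0.0]
force: [0.6, 0.6, -0.2]
finger_gap: -0.001
t: 2.1
tcp_pos: [0.4593, 0.0822, 0.2537]
tool_rot: [0.718, 0.696, -0.001, -0.001]
force: [-0.7, -0.4, -0.3]
finger_gap: -0.001
{'t': 2.1, 'q': array([-6.31580269e-02,  5.85538246e-01,  1.95215426e+00,  8.70090250e-05,
        6.06086294e-01, -1.60295381e+00]), 'qd': array([-5.61600590e-01,  1.29989792e-01, -1.87165605e-01, -3.31841463e-04,
        3.06450268e-02, -7.27147692e-01]), 'tau': array([ 1.90986648e+00, -3.65252388e+01, -6.20081931e+00, -3.06905061e-02,
        5.98211121e-02,  4.84366827e-01]), 'tcp_pos': array([0.45930099, 0.0821807 , 0.25373676]), 'tool_rot': array([ 7.18006225e-01,  6.96035822e-01, -7.16911020e-04, -8.25507246e-04]), 'force': array([-0.66143655, -0.4440936 , -0.31965494]), 'ft_torque': array([ 0.02438247, -0.03307201,  0.0280079 ]), 'finger_gap': -0.0007101565354538963}
```

View pics/w1.png

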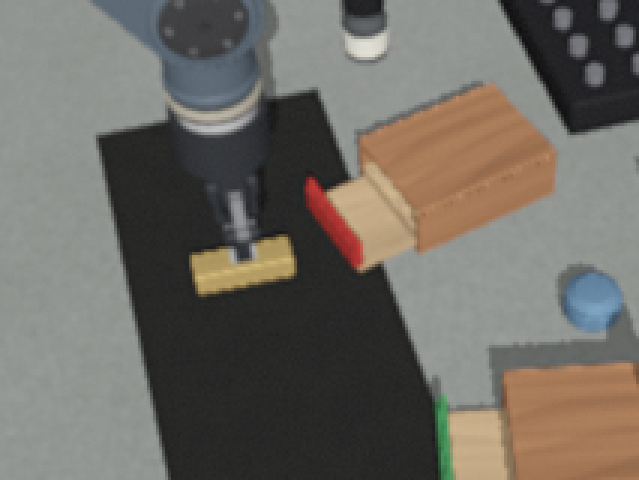

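The fingers are shut. The fingertip is at crop (244,261), which is full-frame (261.3,227), and it hangs in the air well above the bar. I'll use it to check the tip length.

```bash
python3 - <<'E'
from h import *
p=manip.sense()['tcp_pos']
for l in(.155,.165,.173,.186): print(l,proj("side",[p-[0,0,l]]))
E
python3 -m jog '[[[0,0,-10,0],[0,0,-10,0],[0,0,-10,0],[0,0,-10,0],[0,0,-10,0],[0,0,-7,0],[0,0,-4,0],[0,0,0,0]]]'
```

```text
0.155 [[261.70761629 220.88808397]]
0.165 [[262.16810844 223.52506084]]
0.173 [[262.53210348 225.60945356]]
0.186 [[263.11542627 228.9498116 ]]
t: 3.15
tcp_pos: [0.4592, 0.0832, 0.1935]
tool_rot: [0.718, 0.696, -0.0, -0.0]
force: [-0.3, -0.8, -0.6]
finger_gap: 0.004
```

```bash
python3 -m jog '[[[0,0,-2,0],[0,0,-2,0],[0,0,-2,0],[0,0,-2,0],[0,0,-2,0],[0,0,0,0],[0,0,0,0],[0,0,0,0]]]'
```

```text
t: 4.15
tcp_pos: [0.4593, 0.0832, 0.1838]
tool_rot: [0.718, 0.696, 0.0, 0.0]
force: [-0.1, 0.2, 0.8]
finger_gap: 0.004
```

```bash
python3 -m jog '[[[0,3,-3,0],[0,3,0,0],[0,3,0,0],[0,3,0,0],[0,3,0,0],[0,3,0,0],[0,3,0,0],[0,3,0,0]]]'
python3 -m jog '[[[0,5,0,0.5],[0,5,0,1],[-1,5,0,1],[-1,5,0,1],[-1,5,0,1],[-1,5,0,1],[-1,5,0,1],[-1,5,0,1]]]'
python3 - <<'E'
from station import manip
import cv2
cv2.imwrite("pics/w2.png",manip.snapshot("side")[140:300,180:393,::-1].repeat(3,0).repeat(3,1))
E
```

```text
t: 5.15
tcp_pos: [0.4593, 0.1073, 0.1807]
tool_rot: [0.718, 0.696, -0.0, 0.0]
force: [0.7, -3.0, -0.4]
finger_gap: 0.001
t: 6.15
tcp_pos: [0.4531, 0.1475, 0.1807]
tool_rot: [0.671, 0.742, -0.0, -0.0]
force: [-0.4, -2.9, -0.6]
finger_gap: 0.001
```

View pics/w2.png

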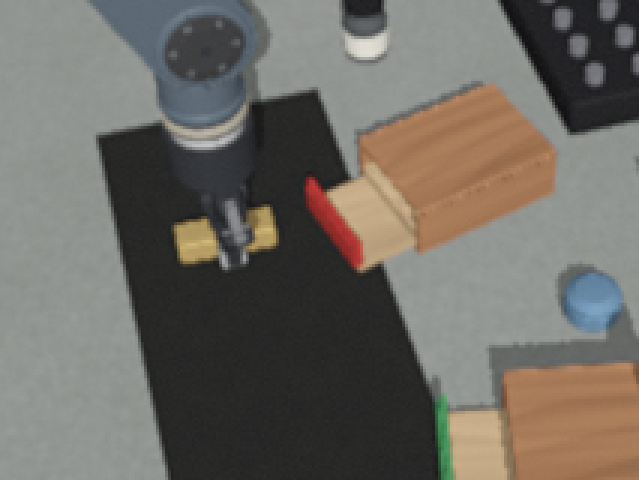

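The bar, spanning about (175–277, 210–262), moves with the fingers. Its near end stays about 40 crop px from the lip, so I'll continue the push.

```bash
python3 -m jog '[[[-1,6,0,1],[-1,6,0,1],[-1,6,0,1],[-1,6,0,1],[-1.5,6,0,1],[-1.5,6,0,1],[-1.5,6,0,1],[-1.5,6,0,1]]]'
python3 -m jog '[[[-1,3,0,0],[0,0,0,0],[2,-7,0,0],[3,-12,0,0],[2,-8,0,0],[0,0,20,0],[0,0,30,0],[0,0,30,0]]]'
python3 - <<'E'
from station import manip
import cv2
cv2.imwrite("pics/side2.png",manip.snapshot("side")[:,:,::-1])
a=cv2.imread("pics/side2.png")[150:250,225:355]
cv2.imwrite("pics/w3.png",cv2.resize(a,None,fx=6,fy=6,interpolation=cv2.INTER_CUBIC))
E
```

```text
t: 7.2
tcp_pos: [0.4431, 0.1956, 0.1807]
tool_rot: [0.617, 0.787, -0.0, -0.0]
force: [1.3, -2.9, -0.1]
finger_gap: -0.003
t: 8.2
tcp_pos: [0.4493, 0.1704, 0.2613]
tool_rot: [0.618, 0.786, -0.0, -0.0]
force: [0.5, -1.0, -0.4]
finger_gap: -0.001
```

View pics/w3.png

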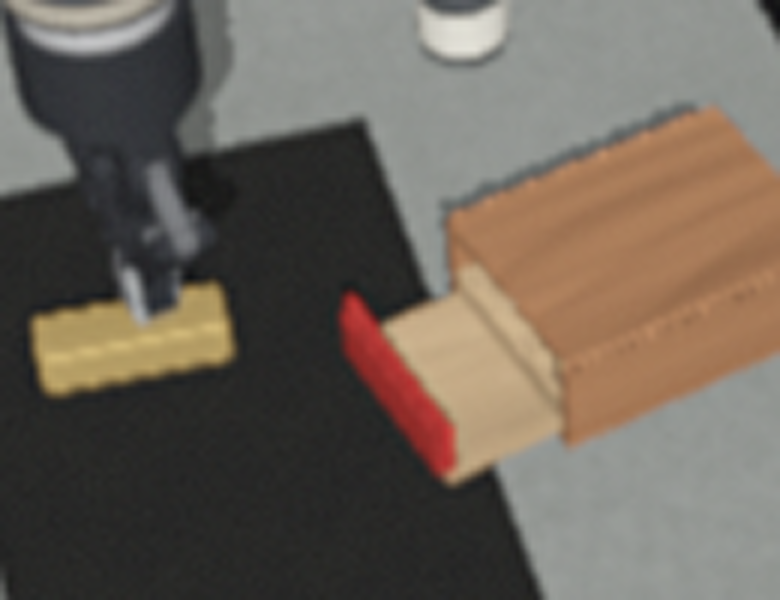

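The bar is now left of the fingers, with its top corners at crop (33,318), (220,283), (228,325) and (43,360). It looks well left of the lip, so I'll fit its pose.

```bash
cat > m2.py <<'E'
from h import *
E=lambda l:np.array(l)/6+[225,150]-.4
b=fit([("side",[(-.045,.015,.024),(.045,.015,.024),(.045,-.015,.024),(-.045,-.015,.024),(-.045,-.015,0),(.045,-.015,0)],E([(33,318),(220,283),(228,325),(43,362),(49,396),(235,360)]))],[.44,.22,.1])
c=np.load("c.npy");r=np.array([[np.cos(c[2]),np.sin(c[2])],[-np.sin(c[2]),np.cos(c[2])]])
L=[(x,y,0) for x in(-.045,.045) for y in(-.015,.015)]
print("bar in case",r@(b[:2]-c[:2]),"corners",((place(b,L)[:,:2]-c[:2])@r.T).round(3).tolist())
# gap targets: fingertip centre between lip rear face and box front
for x in(-.075-.0285,-.1316+.0145,-.2316,):print(x,place(c,[(x,0,0)]))
E
python3 m2.py
```

```text
[ 0.4407  0.2263 -0.0404] res px [-0.2 -0.1  0.1 -0.3  0.5  0.  -0.5  0.  -0.1  0.2  0.3  0. ]
bar in case [-0.21949395  0.10280137] corners [[-0.267, 0.101], [-0.258, 0.13], [-0.18, 0.076], [-0.172, 0.105]]
-0.1035 [[0.57807376 0.15452939 0.        ]]
-0.1171 [[0.56487537 0.1512488  0.        ]]
-0.2316 [[0.4537565  0.12362911 0.        ]]
```

```bash
python3 -m jog '[[[16,-2,0,0],[16,-2,0,0],[16,-2,0,0],[16,-2,0,0],[16,-2,0,0],[16,-2,0,0],[16,-2,0,0],[16,-2,0,0]]]'
python3 -m jog '[[[0,0,0,0],[0,0,-5,0],[0,0,-5,0],[0,0,-5,0],[0,0,-5,0],[0,0,-5,0],[0,0,0,0],[0,0,0,0]]]'
python3 - <<'E'
from station import manip
import cv2
cv2.imwrite("pics/side3.png",manip.snapshot("side")[:,:,::-1])
cv2.imwrite("pics/scene3.png",manip.snapshot("scene")[:,:,::-1])
a=cv2.imread("pics/side3.png")[150:250,225:355]
b=cv2.imread("pics/scene3.png")[180:305,325:435]
f=lambda a:cv2.resize(a,(400,int(a.shape[0]*400/a.shape[1])),interpolation=cv2.INTER_CUBIC)
a,b=f(a),f(b);h=max(len(a),len(b));p=lambda a:cv2.copyMakeBorder(a,0,h-len(a),0,0,0)
cv2.imwrite("pics/w4.png",cv2.hconcat([p(a),p(b)]))
E
```

```text
t: 9.25
tcp_pos: [0.5783, 0.1551, 0.2604]
tool_rot: [0.618, 0.786, -0.0, -0.0]
force: [0.0, 0.5, -0.4]
finger_gap: 0.001
t: 10.25
tcp_pos: [0.5773, 0.1552, 0.2358]
tool_rot: [0.618, 0.786, 0.0, 0.0]
force: [-0.3, 0.9, 0.6]
finger_gap: -0.001
```

View pics/w4.png

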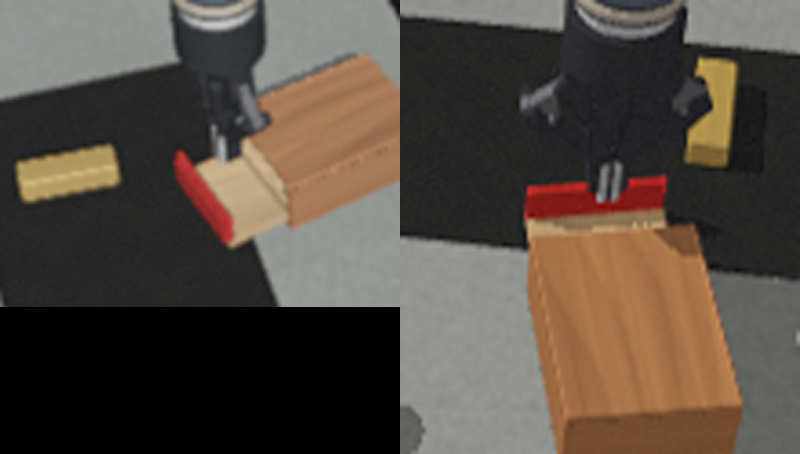

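The fingertip hangs above the gap between lip and box, at about (228,158) in the left crop and centred on the lip at (608,195) in the right crop. The bar is clear to the left. Next I'll descend into the gap.

```bash
python3 -m jog '[[[0,0,-6,0],[0,0,-6,0],[0,0,-6,0],[0,0,-6,0],[0,0,-6,0],[0,0,-5,0],[0,0,-4,0],[0,0,0,0]]]'
python3 -m jog '[[[-2,-0.5,0,0],[-2,-0.5,0,0],[-2,-0.5,0,0],[-2,-0.5,0,0],[-2,-0.5,0,0],[-2,-0.5,0,0],[-2,-0.5,0,0],[-1,-0.25,0,0]]]'
```

```text
t: 11.35
tcp_pos: [0.5772, 0.1552, 0.1964]
tool_rot: [0.618, 0.786, -0.0, -0.0]
force: [0.2, -0.1, 0.0]
finger_gap: 0.001
t: 12.35
tcp_pos: [0.5625, 0.1515, 0.1968]
tool_rot: [0.618, 0.786, 0.0, 0.0]
force: [2.1, 1.7, -0.9]
finger_gap: 0.001
```

```bash
python3 -m jog '[[[-0.5,-0.12,0,0],[-1,-0.25,0,0],[-1.5,-0.37,0,0],[-2,-0.5,0,0],[-2,-0.5,0,0],[-2,-0.5,0,0],[-2,-0.5,0,0],[-2,-0.5,0,0]]]'
python3 -m jog '[[[-2,-0.5,0,0],[-2,-0.5,0,0],[-2,-0.5,0,0],[-2,-0.5,0,0],[-2,-0.5,0,0],[-2,-0.5,0,0],[-2,-0.5,0,0],[-2,-0.5,0,0]]]'
python3 -m jog '[[[-2,-0.5,0,0],[-2,-0.5,0,0],[-2,-0.5,0,0],[-2,-0.5,0,0],[-2,-0.5,0,0],[-2,-0.5,0,0],[-2,-0.5,0,0],[-2,-0.5,0,0]]]'
```

```text
t: 13.35
tcp_pos: [0.5491, 0.1482, 0.1968]
tool_rot: [0.618, 0.786, 0.0, 0.0]
force: [0.6, 1.2, -0.4]
finger_gap: 0.0
t: 14.35
tcp_pos: [0.5331, 0.1442, 0.1967]
tool_rot: [0.618, 0.786, 0.0, 0.0]
force: [2.3, 0.0, 0.1]
finger_gap: 0.003
t: 15.35
tcp_pos: [0.5171, 0.1402, 0.1967]
tool_rot: [0.618, 0.786, 0.0, 0.0]
force: [1.6, 0.3, 1.2]
finger_gap: -0.002
```

```bash
python3 -m jog '[[[-2,-0.5,0,0],[-2,-0.5,0,0],[-2,-0.5,0,0],[-2,-0.5,0,0],[-2,-0.5,0,0],[-2,-0.5,0,0],[-2,-0.5,0,0],[-2,-0.5,0,0]]]'
python3 -m jog '[[[-2,-0.5,0,0],[-2,-0.5,0,0],[-2,-0.5,0,0],[-2,-0.5,0,0],[-2,-0.5,0,0],[-1.5,-0.4,0,0],[-1,-0.25,0,0],[-1,-0.25,0,0]]]'
python3 -m jog '[[[-1,-0.25,0,0],[-1,-0.25,0,0],[-1,-0.25,0,0],[-1,-0.25,0,0],[-1,-0.25,0,0],[-0.5,-0.12,0,0],[-0.5,-0.12,0,0],[0,0,0,0]]]'
```

```text
t: 16.35
tcp_pos: [0.5011, 0.1362, 0.1967]
tool_rot: [0.618, 0.786, 0.0, 0.0]
force: [1.2, 0.4, 1.4]
finger_gap: -0.0
t: 17.35
tcp_pos: [0.4877, 0.1328, 0.1967]
tool_rot: [0.618, 0.786, 0.0, 0.0]
force: [0.7, 0.4, 0.3]
finger_gap: 0.002
t: 18.35
tcp_pos: [0.4817, 0.1313, 0.1967]
tool_rot: [0.618, 0.786, -0.0, -0.0]
force: [1.1, 0.2, 1.2]
finger_gap: 0.004
```

Not at the stop yet. I'll continue slowly, watching the force.

```bash
python3 -m jog '[[[-0.5,-0.12,0,0],[-1,-0.25,0,0],[-1,-0.25,0,0],[-1,-0.25,0,0],[-0.5,-0.12,0,0],[-0.5,-0.12,0,0],[0,0,0,0],[0,0,0,0]]]'
python3 - <<'E'
from station import manip
import cv2
for n in("side","scene"):cv2.imwrite(f"pics/{n}4.png",manip.snapshot(n)[:,:,::-1])
a=cv2.imread("pics/side4.png")[150:250,225:355]
b=cv2.imread("pics/scene4.png")[180:305,325:435]
f=lambda a:cv2.resize(a,(400,int(a.shape[0]*400/a.shape[1])),interpolation=cv2.INTER_CUBIC)
a,b=f(a),f(b);h=max(len(a),len(b));p=lambda a:cv2.copyMakeBorder(a,0,h-len(a),0,0,0)
cv2.imwrite("pics/w5.png",cv2.hconcat([p(a),p(b)]))
E
```

```text
t: 19.35
tcp_pos: [0.4772, 0.1302, 0.1967]
tool_rot: [0.618, 0.786, -0.0, -0.0]
force: [0.3, -0.2, 1.4]
finger_gap: 0.002
```

View pics/w5.png

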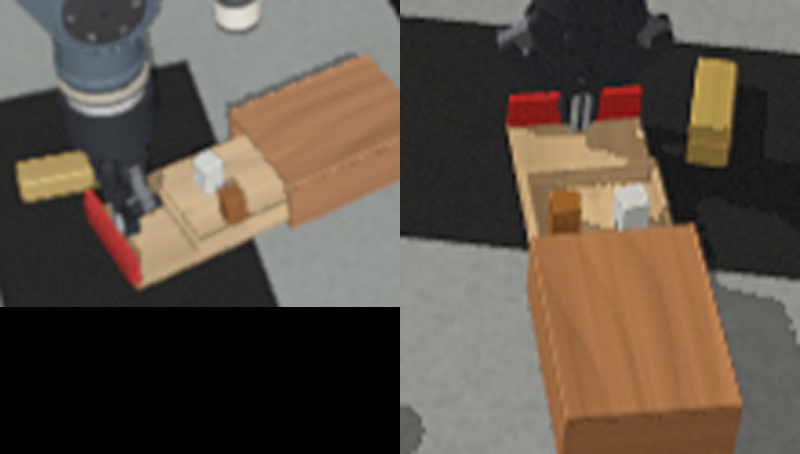

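Both seals stand on the tray floor, at (208,170) and (232,202) in the left crop. The lip is drawn well out, and the bar at (712,110) in the right crop is clear of it. I'll go on until the force rises at the stop.

```bash
python3 -m jog '[[[-0.5,-0.12,0,0],[-0.5,-0.12,0,0],[-0.5,-0.12,0,0],[-0.5,-0.12,0,0],[-0.5,-0.12,0,0],[-0.5,-0.12,0,0],[0,0,0,0],[0,0,0,0]]]'
python3 - <<'E'
from h import *
c=np.load("c.npy");p=manip.sense()['tcp_pos'][:2]-c[:2];print("tcp in case x",p@[np.cos(c[2]),np.sin(c[2])])
E
```

```text
t: 20.45
tcp_pos: [0.4758, 0.1299, 0.1968]
tool_rot: [0.618, 0.786, 0.002, 0.002]
force: [5.7, 4.1, -2.9]
finger_gap: -0.002
tcp in case x -0.20871992109995174
```

The force rose to about 7 N, and the finger's front edge is at −0.2197 m in the case frame against −0.220 m expected for 100 mm. That is the stop, so I'll back off and lift.

```bash
python3 -m jog '[[[1,0.25,0,0],[1.5,0.37,0,0],[2,0.5,0,0],[2,0.5,0,0],[2,0.5,0,0],[2,0.5,0,0],[1,0.25,0,0],[0,0,0,0]]]'
python3 -m jog '[[[0,0,5,0],[0,0,10,0],[0,0,15,0],[0,0,20,0],[0,0,25,0],[0,0,25,0],[0,0,25,0],[0,0,25,0]]]'
python3 -m jog '[[[-8,-30,10,0],[-8,-30,10,0],[-8,-30,10,0],[-8,-30,10,0],[-8,-30,10,0],[-5,-20,0,0],[0,0,0,0],[0,0,0,0]]]'
python3 - <<'E'
from station import manip
import cv2
for n in("side","scene"):cv2.imwrite(f"pics/{n}5.png",manip.snapshot(n)[:,:,::-1])
a=cv2.imread("pics/side5.png")[150:250,225:355]
b=cv2.imread("pics/scene5.png")[180:305,325:435]
f=lambda a:cv2.resize(a,(400,int(a.shape[0]*400/a.shape[1])),interpolation=cv2.INTER_CUBIC)
a,b=f(a),f(b);h=max(len(a),len(b));p=lambda a:cv2.copyMakeBorder(a,0,h-len(a),0,0,0)
cv2.imwrite("pics/w6.png",cv2.hconcat([p(a),p(b)]))
E
```

```text
t: 21.45
tcp_pos: [0.4858, 0.1324, 0.1967]
tool_rot: [0.618, 0.786, -0.0, -0.0]
force: [0.3, 0.3, 0.1]
finger_gap: 0.002
t: 22.45
tcp_pos: [0.4853, 0.1324, 0.3487]
tool_rot: [0.618, 0.786, 0.0, 0.0]
force: [0.4, 0.0, -0.0]
finger_gap: -0.003
t: 23.45
tcp_pos: [0.4405, -0.0372, 0.3972]
tool_rot: [0.618, 0.786, 0.0, 0.0]
force: [0.6, -0.6, -0.3]
finger_gap: -0.003
```

View pics/w6.png

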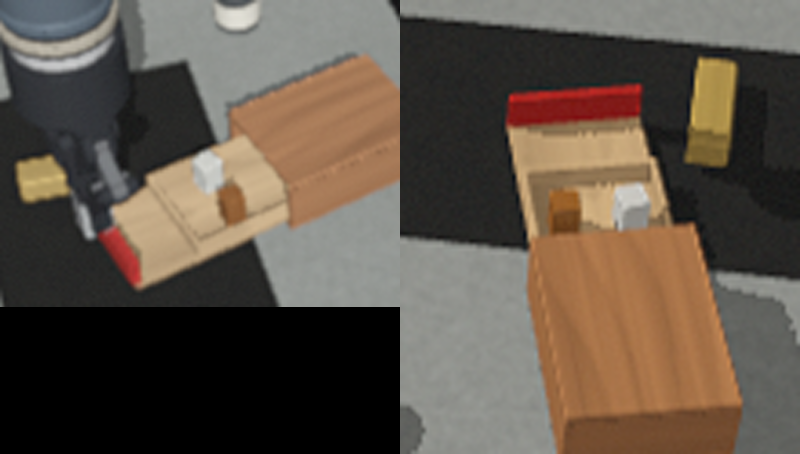

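The tray is out and its lip top runs from (108+400,96) to (641,87). The seals stand, the bar is clear at (712,110), and the gripper is free. One numeric check of the tray and I'll hand it in.

```bash
python3 - <<'E'
from h import *
import cv2
c=np.load("c.npy")
px=(np.array([(508-400,96),(641-400,87)])/(400/110))+[325,180]-.4
d=fit([("scene",[(-.12,-.049,.0405),(-.12,.049,.0405)],px)],[.1],lambda p,L:place(c,np.array(L)-[p[0],0,0]))
# change elsewhere (green case, bystanders) between first and last scene picture
a,b=[cv2.imread(f"pics/scene{i}.png").astype(int) for i in(0,5)]
m=(abs(a-b).max(2)>40)
for n,(x0,x1,y0,y1) in dict(green=(210,300,215,300),pot=(290,322,275,303),mug=(520,585,205,262),ink=(465,500,255,292),glasses=(112,190,222,255),rec=(110,165,198,222)).items():print(n,m[y0:y1,x0:x1].sum())
if abs(d[0]-.1)<.006: print(manip.sign_off())
E
```

```text
[0.1055] res px [ 0.4  0.   0.2 -0.2]
green 0
pot 0
mug 1102
ink 2
glasses 0
rec 0
the job is handed in; nothing more can be done
None
```

The mug's region changed between the two pictures, so I'll see what that is.

```bash
python3 - <<'E'
import cv2
print([float((abs(cv2.imread("pics/scene3.png").astype(int)-cv2.imread("pics/scene5.png"))[205:262,520:585].max(2)>40).sum())])
cv2.imwrite("pics/mug.png",cv2.resize(cv2.hconcat([cv2.imread(f"pics/scene{i}.png")[190:290,500:600] for i in(0,5)]),None,fx=3,fy=3))
E
```

```text
[1032.0]
```

View pics/mug.png

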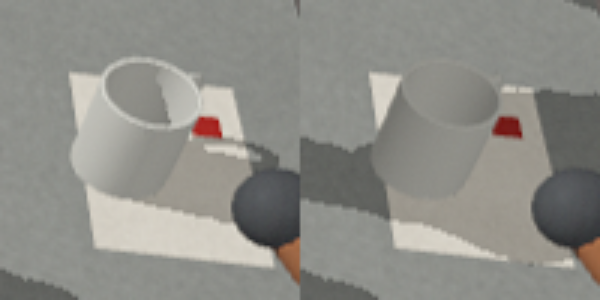

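I pushed the paperweight aside and drew the red tray out to its stop, then handed the job in at about 23.5 s of the 48 s allowed. The hand-in gave no verdict.

- **Paperweight:** I slid it along the desk with the outside of the shut fingers. Its centre is now about 103 mm left of the tray's centre line, with its nearest corner at about 76 mm against the lip's half-width of 49 mm. It did not turn fully parallel to the tray, but it stayed clear throughout.
- **Red tray:** I hooked the shut fingertips behind the red lip and drew the tray at about 16 mm/s until the force rose to about 7 N. The finger position gives about 100 mm out. The camera fit gave 105 mm, beyond the mechanical end, so I put that 5 mm down to fit error.
- **Seals:** In the last picture both seals stand in the tray and the gripper is clear of everything.
- **Other objects:** Comparing the first and last pictures showed no change at the green case, pot, glasses case or recorder, and only 2 pixels at the ink bottle. The mug's area changed by 1102 pixels. A close look, taken after the hand-in, showed the mug in the same place with the arm's shadow across it.

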